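Peel the top drip tray off its clinging stack and hold it out

ROBOT

A 6-joint arm with a two-finger parallel gripper is mounted at the origin on the work surface. World frame = base frame: x ahead of the robot, y to its left, z up, the work surface at z = 0. Lengths are in m, angles in rad, forces in N, time in s.
With the tool pointing down it reaches from about 0.4 to 0.825 m from the base axis. Payload 7 kg.
Tool frame: the origin (TCP) lies between the finger pads, 19 mm behind the fingertips; this is the grasp point; z points along the fingers, y is the line along which they close (so a half turn about z gives the same grasp; the last joint's range is limited). The gripper opens to 88 mm and grips with 3 to 60 N. Pads are 19 mm wide; open, the fingers measure 130 mm over their backs; the gripper's body (78 mm by 193 mm) begins 47 mm behind the grasp point.
Start: joints at [1.508, 0.359, 0.012, 0, -1.224, -0.288], TCP at [0.232, 0.634, 0.245] pointing down, gripper open.
Joint ranges: [-3.07, 3.07], [-1.43, 2.12], [-1.02, 1.25], [-3.03, 1.67], [-3.05, -0], [-3.03, 3.03]. Speed limits (rad/s): [2.39, 2.39, 3.01, 3.14, 3.14, 3.14].

INTERFACE

Orientations are given as [roll, pitch, yaw] about the fixed x, y, z axes, in that order (R = Rz(yaw) Ry(pitch) Rx(roll)).
In Python, from station import get_state, grab_frame, calibration, job_done, boxes_of, regions_of, spot_point gives the robot as it stands. The module is installed in compiled form; this text tells all that it offers.
- The arm moves only by the tool arm_command, never from a script. Its argument "commands" is a list of rows, each an object of numbers: "tx", "ty", "tz": the shift along the tool's x, y, z each as a share of 25 cm, from -1 to 1; "twist": the turn about the tool's z as a share of 180 degrees, from -1 to 1. A call has exactly 8 rows; each row is the pose to reach, as a shift and turn from the pose commanded when the call began, along the tool's axes at that moment, turning the shorter way round; what a row does not reach only later rows make up. A row lasts 1/12 s, in which the tool goes at most 41.7 mm and 7.16 degrees, less where a joint would pass 70% of its speed; a pose out of reach is approached as far as the arm can. A call with a number of a shift or a turn outside -1 to 1 is refused whole. A call with a gripper value outside its range is refused whole. "claw" is the opening, from 0 (shut) to 1 (fully open), set as the call begins (left out, the last holds). The fingers move at their own pace and stop on an object; "grip_force" is the grip in N (left out, the last holds). Time passes only in rows, so rows that repeat a pose let the fingers close, or fill a call up. It gives the time, the measured TCP pose, the force, the opening and the grip force at its end, in the units of the state.
- get_state(): the state, without advancing time (a new reading comes with each control period).
- grab_frame(name): name is "scene" or "top"; returns the picture (480x640x3 uint8, red, green, blue); there is no depth.
- calibration(name): a dict with "camera_matrix" (3x3 intrinsics, pixels), "extrinsics" (4x4, takes a point from camera to world coordinates). Camera axes: x right, y down, z forward; pixel columns grow to the right and rows downward; lengths in m; the calibration is good to about 2 mm. A picture is of the moment at which its call begins. calibration takes no time and is no camera call.
- job_done(): hands the job in; it is judged then, once.
Trained networks look in the newest picture that a camera, given by its name, has taken for a name from the list of things; names that differ only in an ending like _2 or _b are one class to them, and where a whole thing is asked for, a point or a joint stands for the part that bears it (a point fixed in the world has none). Each returns a list of dicts, best first, with "score" (0 to 1); they miss things now and then, are a little off and sometimes report something else, mostly with a low value. They report only what shows in the picture. A call takes as long as a camera call. They do not tell look-alikes from the thing itself.
- boxes_of(query, camera): "rect" ([left, top, right, bottom] in pixels, round what is visible of it).
- regions_of(query, camera): "region" (480x640 bool, what is visible of it) and "rect" ([left, top, right, bottom] in pixels, round what is visible of it).
- spot_point(query, camera): "uv" ([column, row] in pixels: a listed point, or the origin of a listed thing).
The state is a dict: "t": time; "q": joint angles; "qd": joint speeds; "joint_efforts": joint torques, N m; "eef_pos": TCP position; "ee_rot": TCP orientation; "force": force on the tool from outside, world axes, zero at the start; "moment": the same for the moment, N m; "width": finger opening in m; "gripper_force": force on a finger pad.
Only numpy, scipy, OpenCV 4.12 (cv2) and the standard library are available. Lean on these libraries where they do the work, as an engineer would, in place of code of your own. Each camera call takes 0.05 s, during which the arm holds its last target. There are 200 camera calls.

TASK

Take the white collar out of the top drip tray and slip it onto the empty post of the stand, right down to the base, and let it go. Then grip the orange tab and peel the top tray out of the stack's red catches, lifting the tab corner first while the opposite corner stays down, and leave the trays below where they are. Finish while still holding the tray by the tab, level and still, centred over the blue mat with its underside about 15 cm above the bench; leave everything else alone.

Things in the scene. Friction and masses are not known exactly. Their poses are not given: they have to be found in the camera images.
- tray: Grey, top one of three nested moulded drip trays, 0.2 kg. Floor 136 x 78 mm, 4 mm thick (clear inside 128 x 70), walls leaning outward to a rim 190 (x) x 132 mm (y), 8 mm thick, its top 24 mm above the origin. Origin: centre of the floor's underside; z up. An orange tab stands on one rim corner. Four red sprung catches hook 2.5 mm over its long rims.
- tray_tab (a point): Middle of the top of the orange pull tab at the (-x, -y) corner, (-90, -60, 58) mm in the tray frame. The tab is an upright fin on the rim, 10 mm thick, 36 mm long along the diagonal (line tray_near to tray_far), 34 mm high above the rim; pinch it across its thickness from above.
- tray_near (a point): Underside of the tray's rim at the tab corner, (-88, -59, 16) mm in the tray's frame.
- tray_far (a point): Underside of the tray's rim at the corner diagonally across from the tab, (88, 59, 16) mm in the tray's frame; turn the tray about this corner to peel it.
- next_tray: The next tray of the stack, black, same shape without tab, loose, nested 8 mm below the top one: leave it there. Origin: centre of its floor's underside; axes as the tray's.
- holder: Holder of the stack, fixed to the bench: dark plate 210 x 180 x 6 mm with the lowest tray. Origin: centre of its underside; axes as the trays'; the top tray's origin starts 22 mm above it. Catches at x = -40 and +40 mm on both long sides, up to 51 mm high: each swings up with the rim and presses it down with 3 to 5 N until the rim has risen about 7 mm there, then slips off.
- seat_near (a point): Where tray_near lies at the start, fixed to the holder: (-88, -59, 38) mm in its frame.
- seat_far (a point): Where tray_far lies at the start, fixed to the holder: (88, 59, 38) mm in its frame.
- collar: White plastic collar (short tube), outside diameter 42 mm, bore 25 mm, 30 mm high, 0.03 to 0.055 kg, standing on end on the top tray's floor. Origin: centre of its lower end; z along its bore.
- stand: Grey parts stand fixed to the bench, base 170 (x) x 70 (y) x 12 mm with two upright brass posts of 18 mm diameter with tapered tips, rising 62 mm above the base, at x = -45 mm (empty) and x = +45 mm (taken: a black collar is fixed on it, 42 mm diameter, 26 mm high). Origin: centre of the base's underside.
- free_post (a point): Foot of the empty post: on its axis, at the height of the base's top. The post's tip is 62 mm above this point.
- mat: Blue mat fixed to the bench, 180 (x) x 120 (y) x 3 mm. Origin: centre of its underside, on the bench.
- ink_jar: Amber jar with a black cap, 64 mm diameter, 75 mm high; a bystander. Origin: centre of its underside.
- screwdriver: Red-handled screwdriver lying on the bench, a bystander. Origin: underside, mid-length.
- filler_cap: Black round filler cap, 60 mm diameter, 25 mm high; a bystander. Origin: centre of its underside.
Mind the look-alikes: they are no part of the job. What is meant by the mat is not turquoise, and is the smaller of those in its own colour.

How it is judged:
On the way, in this order (a step that is already met when the one before it is completed fails the run):
1. the white collar is on the empty post, down on the base, and let go (horizontal distance between collar and free_post below 0.006 m and z of collar in the frame of free_post below 0.006 m and angle between collar's own z axis and vertical below 0.12 rad and contact force between collar and the fingers below 0.1 N), for 0.2 s.
2. the tab corner of the tray is up by 12 mm or more while the opposite corner is still down (within 5 mm) (distance between tray_near and seat_near above 0.012 m and distance between tray_far and seat_far below 0.005 m and contact force between tray and the fingers above 0.5 N), for 0.1 s.
At the end, for the whole second after the job is handed in: White collar on the empty post (6 mm of axis and base, upright); tray gripped at its tab (TCP within 30 mm of it sideways), origin within 50 mm of the mat centre, 0.10 to 0.21 m high, tilt under 0.2 rad, still; next tray within 20 mm of its start, flat (horizontal distance between collar and free_post below 0.006 m and z of collar in the frame of free_post below 0.006 m and angle between collar's own z axis and vertical below 0.12 rad and horizontal distance between tray and mat below 0.05 m and height (world z) of tray between 0.1 and 0.21 m and angle between tray's own z axis and vertical below 0.2 rad and contact force between tray and the fingers above 1 N and linear speed of tray below 0.03 m/s and horizontal distance between tray_tab and the grasp point below 0.03 m and distance of next_tray from where it was at the start of the episode below 0.02 m and angle between next_tray's own z axis and vertical below 0.05 rad); the arm keeps its last pose, push and grip.
It fails at once if the next tray is lifted, dragged or tipped over (30 mm, or 0.2 rad) (distance of next_tray from where it was at the start of the episode above 0.03 m or angle between next_tray's own z axis and vertical above 0.2 rad).
It fails at once if a bystander is moved by more than 30 mm (distance of any of ink_jar, screwdriver, filler_cap from where it was at the start of the episode above 0.03 m).
It also fails if it takes over 66 s, if anything falls off the work surface, if the arm or the gripper's body presses on something with over 40 N, if the wrist force passes 120 N, or if a joint passes its speed limit or range.

## Working session

There is one attempt and no reset: what is moved stays moved. The work goes in short steps, Python scripts to look and compute and a tool call to move; the robot and the scene stay as the last step left them, time stands still between calls to the robot, and variables do not carry over. Pictures are saved under pics/ and viewed, at most 10 in all, crops included, and the job is handed in when it is done.

Besides the shell and the picture viewer there is one more tool, called by a JSON object that holds its "api" and its "payload". arm_command: Moves the arm, as the interface text tells. Shift numbers are shares of 25 cm and turn numbers shares of 180 degrees, none past 1 either way. Its arguments: {"type":"object","properties":{"commands":{"type":"array"},"claw":{"type":"number"},"grip_force":{"type":"number"}},"required":["commands"]}

```bash
mkdir -p pics; python3 - <<'E'
from station import *
import cv2,numpy as np
s=get_state();print({k:np.round(v,3) for k,v in s.items()})
for c in("scene","top"):
    im=grab_frame(c);cv2.imwrite(f"pics/{c}0.png",im[:,:,::-1])
    k=calibration(c);print(c,np.round(k["camera_matrix"],1).tolist(),np.round(k["extrinsics"],4).tolist())
    for q in("tray_tab","tray_far","tray_near","collar","free_post","stand","mat","holder"):
        print(c,q,[(np.round(d["uv"],1).tolist(),round(d["score"],2)) for d in spot_point(q,c)[:4]])
E
```

```text
{'t': np.float64(0.0), 'q': array([ 1.508,  0.359,  0.011, -0.   , -1.224, -0.288]), 'qd': array([ 0.001, -0.001, -0.001, -0.001,  0.   , -0.001]), 'joint_efforts': array([ 1.0000e-03, -5.8271e+01,  2.9307e+01,  6.9980e+00,  7.0000e-03,
       -0.0000e+00]), 'eef_pos': array([0.232, 0.633, 0.244]), 'ee_rot': array([ 3.14 , -0.   , -0.351]), 'force': array([ 0.391,  0.204, -0.428]), 'moment': array([-0.035,  0.001,  0.035]), 'gripper_force': np.float64(0.0), 'width': np.float64(0.088)}
scene [[437.0, 0.0, 323.1], [0.0, 437.0, 234.7], [0.0, 0.0, 1.0]] [[-0.4037, 0.554, -0.7281, 1.2251], [0.9149, 0.2421, -0.3231, 0.3971], [-0.0027, -0.7965, -0.6046, 0.6582], [0.0, 0.0, 0.0, 1.0]]
scene tray_tab [([275.3, 270.4], 0.71), ([265.6, 218.7], 0.58)]
scene tray_far [([283.7, 295.8], 0.93)]
scene tray_near [([267.7, 231.1], 0.86)]
scene collar [([269.6, 268.0], 0.76)]
scene free_post [([200.9, 218.3], 0.71)]
scene stand [([193.5, 230.4], 0.84), ([267.3, 230.1], 0.27)]
scene mat [([413.0, 296.8], 0.87), ([522.1, 317.2], 0.83), ([383.8, 217.8], 0.58), ([284.9, 298.9], 0.29)]
scene holder []
top [[549.0, 0.0, 322.5], [0.0, 549.0, 226.0], [0.0, 0.0, 1.0]] [[-0.0231, -0.9813, 0.1911, 0.286], [-0.9997, 0.0232, -0.0015, 0.1177], [-0.0029, -0.1911, -0.9816, 1.4966], [0.0, 0.0, 0.0, 1.0]]
top tray_tab [([389.7, 236.2], 0.73)]
top tray_far [([334.2, 179.6], 0.61), ([460.1, 245.1], 0.19), ([385.7, 239.3], 0.17)]
top tray_near [([386.9, 238.0], 0.56)]
top collar [([365.2, 208.3], 0.74), ([388.6, 236.4], 0.27)]
top free_post [([461.7, 245.0], 0.7)]
top stand [([458.3, 231.7], 0.86)]
top mat [([311.2, 325.8], 0.9), ([171.4, 252.6], 0.82), ([251.2, 232.4], 0.72)]
top holder [([338.2, 178.8], 0.63), ([384.2, 237.9], 0.16)]
```

View pics/top0.png

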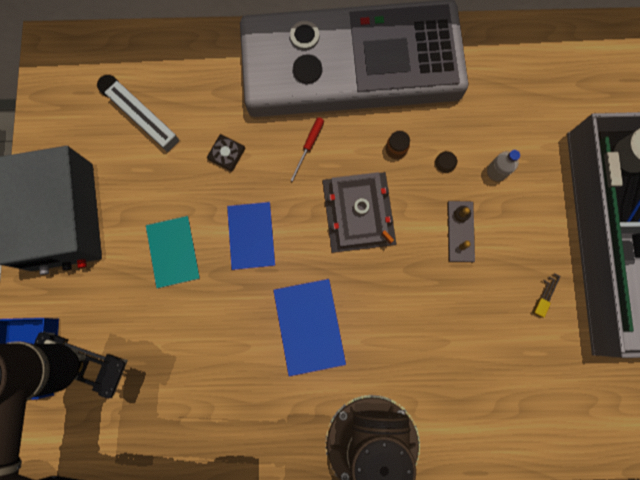

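View pics/scene0.png

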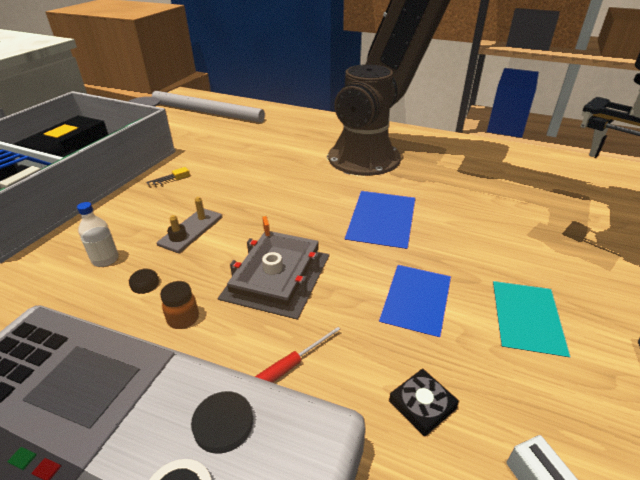

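The top view shows the stack at about (361,210) with the white collar in it at (361,206) and the orange tab at (388,237). The stand's empty post is at (465,245) and its taken one at (463,212). The blue mats are a small one at (251,236) and a large one at (310,327), and there is a turquoise one at (172,252).

Candidates for the collar: the ring in the tray at (361,206), the white ring on the machine at (304,35), the black collar on the stand at (463,212). I choose (361,206). For the mat I choose the smaller blue one at (251,236).

```bash
cat > h.py <<'E'
from station import *
import cv2,numpy as np
from scipy.optimize import least_squares
K={c:calibration(c) for c in("scene","top")}
def at(c,uv,z):
    k=K[c];E=k["extrinsics"];d=E[:3,:3]@np.linalg.solve(k["camera_matrix"],[uv[0],uv[1],1]);o=E[:3,3]
    return (o+d*(z-o[2])/d[2])[:2]
def proj(c,P):
    k=K[c];E=k["extrinsics"];p=(np.atleast_2d(P)-E[:3,3])@E[:3,:3]@k["camera_matrix"].T
    return p[:,:2]/p[:,2:]
def body(p,L):
    L=np.atleast_2d(L);c,s=np.cos(p[2]),np.sin(p[2])
    return np.c_[p[0]+c*L[:,0]-s*L[:,1],p[1]+s*L[:,0]+c*L[:,1],L[:,2]]
E
cat > m.py <<'E'
from h import *
ims={c:grab_frame(c) for c in K}
def show(c,r,n):
    im=ims[c][r[1]:r[3],r[0]:r[2],::-1];return cv2.resize(im,(800,600),interpolation=cv2.INTER_CUBIC)
cv2.imwrite("pics/c1.png",show("top",(320,165,480,285),0))
cv2.imwrite("pics/c2.png",show("scene",(150,180,350,330),0))
def cen(m,c,r):
    a=np.zeros(m.shape,bool);a[r[1]:r[3],r[0]:r[2]]=1;v,u=np.nonzero(m&a);return np.array([u.mean(),v.mean()]),len(u)
R={"scene":dict(col=(255,245,295,280),tab=(255,205,280,240),bx=(220,225,330,300),mat=(375,260,460,340)),
   "top":dict(col=(345,190,378,220),tab=(375,222,400,248),bx=(320,170,400,255),mat=(222,197,280,275))}
for c,im in ims.items():
    hsv=cv2.cvtColor(im,cv2.COLOR_RGB2HSV).astype(int);h,s,v=hsv[...,0],hsv[...,1],hsv[...,2]
    w=(s<70)&(v>120);o=(s>150)&(h>5)&(h<16)&(v>120);b=(h>105)&(h<125)&(s>150)
    rd=((h<5)|(h>174))&(s>150)&(v>80)
    a,n=cen(w,c,R[c]["col"]);print(c,"collar",a,n,at(c,a,.056))
    a,n=cen(o,c,R[c]["tab"]);print(c,"tab",a,n,at(c,a,.066))
    a,n=cen(b,c,R[c]["mat"]);m=np.zeros(b.shape,np.uint8);r=R[c]["mat"];m[r[1]:r[3],r[0]:r[2]]=b[r[1]:r[3],r[0]:r[2]]
    print(c,"mat",a,n,at(c,a,.003));q=cv2.boxPoints(cv2.minAreaRect(np.argwhere(m)[:,::-1].astype(np.float32)));print([at(c,x,.003).round(3).tolist() for x in q])
    m=np.zeros(b.shape,np.uint8);r=R[c]["bx"];m[r[1]:r[3],r[0]:r[2]]=rd[r[1]:r[3],r[0]:r[2]]
    _,_,st,ce=cv2.connectedComponentsWithStats(m);print([(ce[i].round(1).tolist(),int(st[i,4]),at(c,ce[i],.05).round(4).tolist()) for i in range(1,len(st)) if st[i,4]>3])
E
python3 m.py
```

```text
scene collar [275.67558528 263.94425864] 897 [0.63261412 0.02514178]
scene tab [265.59803922 225.01960784] 102 [ 0.53151202 -0.05602323]
scene mat [416.42287544 300.37776484] 3436 [0.56450778 0.31450478]
[[0.648, 0.261], [0.467, 0.239], [0.464, 0.373], [0.64, 0.376]]
[([253.4, 242.3], 20, [0.5816, -0.0603]), ([311.4, 253.9], 25, [0.5663, 0.0767]), ([237.0, 264.4], 27, [0.6609, -0.0526]), ([298.3, 278.1], 31, [0.6468, 0.0848])]
top collar [361.37068966 205.19827586] 116 [0.62110387 0.00952903]
top tab [387.89795918 236.12244898] 49 [ 0.53322218 -0.05676488]
top mat [250.50613497 235.54409509] 2608 [0.55469306 0.3149445 ]
[[0.64, 0.381], [0.647, 0.264], [0.472, 0.251], [0.465, 0.365]]
[([383.0, 190.7], 26, [0.6616, -0.0512]), ([332.4, 196.6], 23, [0.6483, 0.0867]), ([387.2, 219.2], 25, [0.5821, -0.059]), ([335.9, 225.4], 25, [0.5685, 0.0794])]
```

View pics/c1.png

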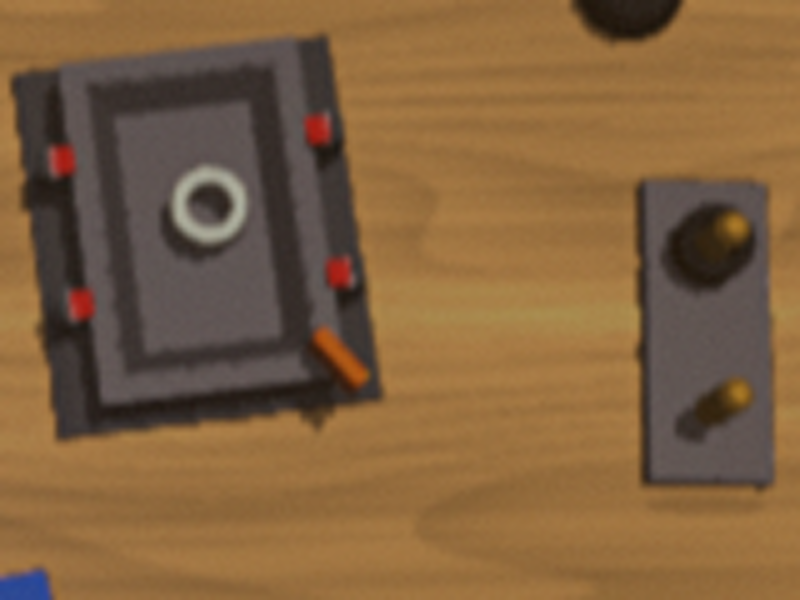

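View pics/c2.png

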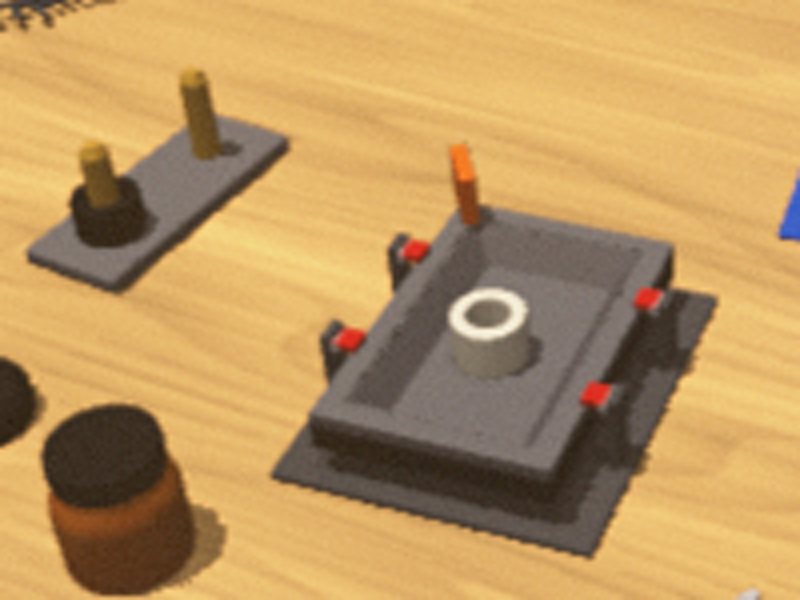

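The close crops confirm the choices. The white ring stands in the grey tray with the orange tab (top (361.6,206), scene (272,258.5)). The empty post's tip is at top (467.6,243.6) and scene (198.2,198.2), and the taken post's tip is at top (467,210.6).

```bash
python3 - <<'E'
from h import *
for n,z,a,b in(("collar",.056,(361.6,206),(272,258.5)),("post",.074,(467.6,243.6),(198.2,198.4)),("taken",.074,(467.2,210.6),(173.5,217.5)),("collarbase?",.026,(361.6,206),(272,271))):
    print(n,at("top",a,z),at("scene",b,z))
# refine posts: brass foot + stand base corners (z=.012)
for c in((640,180),(768,185),(775,485),(645,487)): print(at("top",(320+c[0]/5,165+c[1]/5),.012))
for c in((28,258),(120,290),(290,140),(222,116)): print("s",at("scene",(150+c[0]/4,180+c[1]/4),.012))
E
```

```text
collar [0.61887529 0.00899314] [0.62025629 0.00947206]
post [ 0.50702182 -0.26370356] [ 0.50960033 -0.25988975]
taken [ 0.59554317 -0.26916321] [ 0.60093439 -0.2620758 ]
collarbase? [0.6258064  0.00672852] [0.62663951 0.01051911]
[ 0.63757669 -0.23475078]
[ 0.63303488 -0.30557232]
[ 0.46561319 -0.29669634]
[ 0.46617888 -0.22601487]
s [ 0.64068232 -0.29477681]
s [ 0.64292597 -0.22536067]
s [ 0.47441715 -0.22240214]
s [ 0.46893407 -0.2798166 ]
```

```bash
cat >> h.py <<'E'
def go(x,y,z,yaw,p=None,yw=None):
    s=get_state();p=s["eef_pos"] if p is None else np.array(p);w=s["ee_rot"][2] if yw is None else yw
    d=np.array([x,y,z])-p;c,n=np.cos(w),np.sin(w)
    t=-(yaw-w);t=(t+np.pi/2)%np.pi-np.pi/2
    print("from",p.round(4),round(w,4),"tx ty tz",np.round([(c*d[0]+n*d[1])/.25,(n*d[0]-c*d[1])/.25,-d[2]/.25],4),"twist",round(t/np.pi,4))
E
python3 -c "
from h import *
go(.6195,.0092,.14,-1.476)"
```

```text
from [0.232  0.6339 0.2454] -0.3508 tx ty tz [2.3144 1.8139 0.4215] twist 0.3582
```

{"api": "arm_command", "payload": {"commands": [{"tx": 1,"ty": 0.78,"tz": 0.1,"twist": 0.358},{"tx": 1,"ty": 0.78,"tz": 0.1,"twist": 0.358},{"tx": 1,"ty": 0.78,"tz": 0.1,"twist": 0.358},{"tx": 1,"ty": 0.78,"tz": 0.1,"twist": 0.358},{"tx": 1,"ty": 0.78,"tz": 0.1,"twist": 0.358},{"tx": 1,"ty": 0.78,"tz": 0.1,"twist": 0.358},{"tx": 1,"ty": 0.78,"tz": 0.1,"twist": 0.358},{"tx": 1,"ty": 0.78,"tz": 0.1,"twist": 0.358}], "claw": 0.68, "grip_force": 10}}

```text
t: 1.67
eef_pos: [0.4007, 0.3617, 0.2204]
ee_rot: [3.142, -0.0, -1.358]
force: [0.4, 0.8, -0.3]
width: 0.0598
gripper_force: 0.0
```

```bash
python3 -c "
from h import *
go(.6195,.0092,.14,-1.476)"
```

```text
from [0.4007 0.3617 0.2204] -1.358 tx ty tz [ 1.5631 -0.5577  0.3217] twist 0.0376
```

{"api": "arm_command", "payload": {"commands": [{"tx": 0.96,"ty": -0.34,"tz": 0,"twist": 0.037},{"tx": 0.96,"ty": -0.34,"tz": 0,"twist": 0.037},{"tx": 0.96,"ty": -0.34,"tz": 0,"twist": 0.037},{"tx": 0.96,"ty": -0.34,"tz": 0,"twist": 0.037},{"tx": 0.96,"ty": -0.34,"tz": 0,"twist": 0.037},{"tx": 0.96,"ty": -0.34,"tz": 0,"twist": 0.037},{"tx": 0.96,"ty": -0.34,"tz": 0,"twist": 0.037},{"tx": 0.96,"ty": -0.34,"tz": 0,"twist": 0.037}]}}

```text
t: 2.33
eef_pos: [0.5361, 0.1468, 0.2202]
ee_rot: [3.141, -0.0, -1.471]
force: [-0.5, 0.3, -0.3]
width: 0.0596
gripper_force: 0.0
```

```bash
python3 -c "
from h import *
go(.6195,.0092,.12,-1.476)"
```

```text
from [0.5361 0.1468 0.2202] -1.4712 tx ty tz [ 0.5808 -0.2774  0.4009] twist 0.0015
```

{"api": "arm_command", "payload": {"commands": [{"tx": 0.58,"ty": -0.277,"tz": 0.1},{"tx": 0.58,"ty": -0.277,"tz": 0.2},{"tx": 0.58,"ty": -0.277,"tz": 0.3},{"tx": 0.58,"ty": -0.277,"tz": 0.4},{"tx": 0.58,"ty": -0.277,"tz": 0.4},{"tx": 0.58,"ty": -0.277,"tz": 0.4},{"tx": 0.58,"ty": -0.277,"tz": 0.4},{"tx": 0.58,"ty": -0.277,"tz": 0.4}]}}

```text
invalid input
```

```bash
python3 -c "
from h import *
go(.6195,.0092,.053,-1.476)
im=grab_frame('scene');cv2.imwrite('pics/c3.png',cv2.resize(im[150:300,190:390,::-1],(800,600),interpolation=2))"
```

```text
from [0.5361 0.1468 0.2202] -1.4712 tx ty tz [ 0.5808 -0.2774  0.6689] twist 0.0015
```

View pics/c3.png

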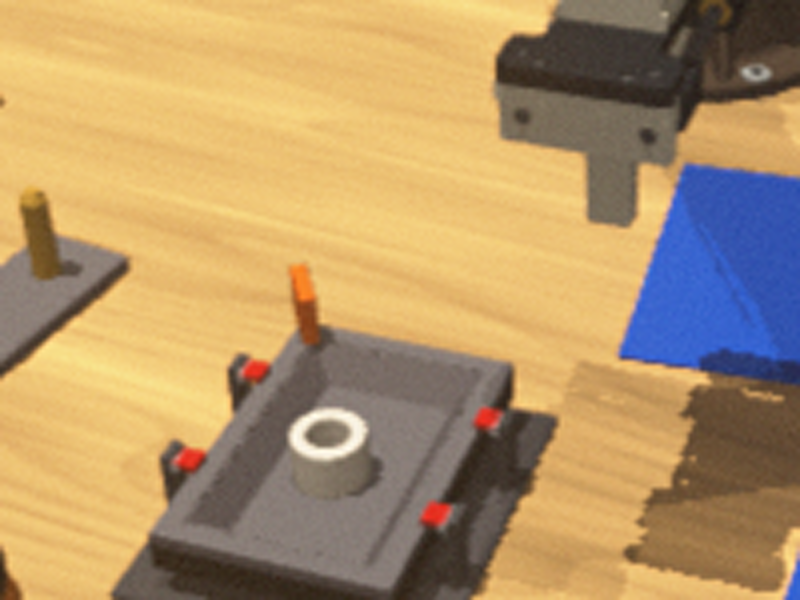

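The move was refused because the rows left out the twist. The picture shows the gripper still up and right of the tray (crop 610,200) and the scene unchanged. I'll resend with all four numbers in each row.

{"api": "arm_command", "payload": {"commands": [{"tx": 0.58,"ty": -0.277,"tz": 0.1,"twist": 0.001},{"tx": 0.58,"ty": -0.277,"tz": 0.2,"twist": 0.001},{"tx": 0.58,"ty": -0.277,"tz": 0.3,"twist": 0.001},{"tx": 0.58,"ty": -0.277,"tz": 0.4,"twist": 0.001},{"tx": 0.58,"ty": -0.277,"tz": 0.4,"twist": 0.001},{"tx": 0.58,"ty": -0.277,"tz": 0.4,"twist": 0.001},{"tx": 0.58,"ty": -0.277,"tz": 0.4,"twist": 0.001},{"tx": 0.58,"ty": -0.277,"tz": 0.4,"twist": 0.001}]}}

```text
t: 3.05
eef_pos: [0.6192, 0.0134, 0.121]
ee_rot: [-3.141, -0.0, -1.469]
force: [0.6, 0.6, 0.9]
width: 0.0596
gripper_force: 0.0
```

```bash
python3 -c "
from h import *
go(.6195,.0092,.053,-1.476)"
```

```text
from [0.6192 0.0134 0.121 ] -1.4688 tx ty tz [0.0169 0.0005 0.2719] twist 0.0023
```

{"api": "arm_command", "payload": {"commands": [{"tx": 0,"ty": 0,"tz": 0.1,"twist": 0},{"tx": 0,"ty": 0,"tz": 0.2,"twist": 0},{"tx": 0,"ty": 0,"tz": 0.27,"twist": 0},{"tx": 0,"ty": 0,"tz": 0.27,"twist": 0},{"tx": 0,"ty": 0,"tz": 0.27,"twist": 0},{"tx": 0,"ty": 0,"tz": 0.27,"twist": 0},{"tx": 0,"ty": 0,"tz": 0.27,"twist": 0},{"tx": 0,"ty": 0,"tz": 0.27,"twist": 0}]}}

```text
t: 3.72
eef_pos: [0.6199, 0.0127, 0.0547]
ee_rot: [-3.139, 0.001, -1.47]
force: [-0.9, 0.1, 0.4]
width: 0.0595
gripper_force: 0.0
```

{"api": "arm_command", "payload": {"commands": [{"tx": 0,"ty": 0,"tz": 0,"twist": 0},{"tx": 0,"ty": 0,"tz": 0,"twist": 0},{"tx": 0,"ty": 0,"tz": 0,"twist": 0},{"tx": 0,"ty": 0,"tz": 0,"twist": 0},{"tx": 0,"ty": 0,"tz": 0,"twist": 0},{"tx": 0,"ty": 0,"tz": 0,"twist": 0},{"tx": 0,"ty": 0,"tz": 0,"twist": 0},{"tx": 0,"ty": 0,"tz": 0,"twist": 0}], "claw": 0.3, "grip_force": 10}}

```text
t: 4.38
eef_pos: [0.619, 0.012, 0.0531]
ee_rot: [-3.142, -0.0, -1.47]
force: [-1.7, -0.4, 4.8]
width: 0.0408
gripper_force: 10.0
```

{"api": "arm_command", "payload": {"commands": [{"tx": 0,"ty": 0,"tz": -0.1,"twist": 0},{"tx": 0,"ty": 0,"tz": -0.2,"twist": 0},{"tx": 0,"ty": 0,"tz": -0.3,"twist": 0},{"tx": 0,"ty": 0,"tz": -0.4,"twist": 0},{"tx": 0,"ty": 0,"tz": -0.4,"twist": 0},{"tx": 0,"ty": 0,"tz": -0.4,"twist": 0},{"tx": 0,"ty": 0,"tz": -0.4,"twist": 0},{"tx": 0,"ty": 0,"tz": -0.4,"twist": 0}], "grip_force": 15}}

```text
t: 5.05
eef_pos: [0.6182, 0.012, 0.1515]
ee_rot: [3.14, -0.0, -1.47]
force: [-0.7, 0.7, -0.2]
width: 0.0405
gripper_force: 15.0
```

```bash
python3 -c "
from h import *
s=get_state();print(s['width'],s['force'])
go(.508,-.262,.152,-1.476)"
```

```text
0.04054228522398989 [-0.67750038  0.74657728 -0.20593711]
from [0.6182 0.012  0.1515] -1.4705 tx ty tz [ 1.0462  0.5483 -0.0019] twist 0.0018
```

{"api": "arm_command", "payload": {"commands": [{"tx": 0.5,"ty": 0.25,"tz": 0,"twist": 0},{"tx": 1,"ty": 0.55,"tz": 0,"twist": 0},{"tx": 1,"ty": 0.55,"tz": 0,"twist": 0},{"tx": 1,"ty": 0.55,"tz": 0,"twist": 0},{"tx": 1,"ty": 0.55,"tz": 0,"twist": 0},{"tx": 1,"ty": 0.55,"tz": 0,"twist": 0},{"tx": 1,"ty": 0.55,"tz": 0,"twist": 0},{"tx": 1,"ty": 0.55,"tz": 0,"twist": 0}]}}

```text
t: 5.72
eef_pos: [0.5038, -0.2545, 0.1515]
ee_rot: [3.138, 0.001, -1.475]
force: [0.4, 0.4, -0.6]
width: 0.0408
gripper_force: 15.0
```

```bash
python3 -c "
from h import *
go(.508,-.262,.115,-1.476)"
```

```text
from [ 0.5038 -0.2545  0.1515] -1.4745 tx ty tz [ 0.0313 -0.0139  0.1459] twist 0.0005
```

{"api": "arm_command", "payload": {"commands": [{"tx": 0.02,"ty": -0.012,"tz": 0.07,"twist": 0},{"tx": 0.02,"ty": -0.012,"tz": 0.146,"twist": 0},{"tx": 0.02,"ty": -0.012,"tz": 0.146,"twist": 0},{"tx": 0.02,"ty": -0.012,"tz": 0.146,"twist": 0},{"tx": 0.02,"ty": -0.012,"tz": 0.146,"twist": 0},{"tx": 0.02,"ty": -0.012,"tz": 0.146,"twist": 0},{"tx": 0.02,"ty": -0.012,"tz": 0.146,"twist": 0},{"tx": 0.02,"ty": -0.012,"tz": 0.146,"twist": 0}]}}

```text
t: 6.38
eef_pos: [0.5112, -0.2549, 0.1172]
ee_rot: [-3.14, -0.0, -1.47]
force: [0.1, -0.1, -0.5]
width: 0.0408
gripper_force: 15.0
```

```bash
python3 -c "
from h import *
go(.508,-.262,.115,-1.476)
a=grab_frame('scene');b=grab_frame('top')
A=cv2.resize(a[160:250,165:225,::-1],(400,600),interpolation=2);B=cv2.resize(b[190:280,430:490,::-1],(400,600),interpolation=2)
cv2.imwrite('pics/c4.png',np.hstack([A,B]))
for c in K: print(c,[(np.round(d['uv'],1),d['score']) for d in spot_point('collar',c)[:2]])
p=get_state()['eef_pos'];print(proj('scene',[p+[0,0,-.027],p+[0,0,.003]]),proj('top',[p+[0,0,-.027],p+[0,0,.003]]))"
```

```text
from [ 0.5112 -0.2549  0.1172] -1.4697 tx ty tz [0.0268 0.0156 0.0087] twist 0.002
scene [(array([197.4, 192.2]), 0.74)]
top [(array([468.6, 238.6]), 0.53)]
[[198.38628331 193.67941924]
 [196.21093674 183.08915138]] [[465.70403531 241.24711749]
 [468.69203468 239.3131354 ]]
```

View pics/c4.png

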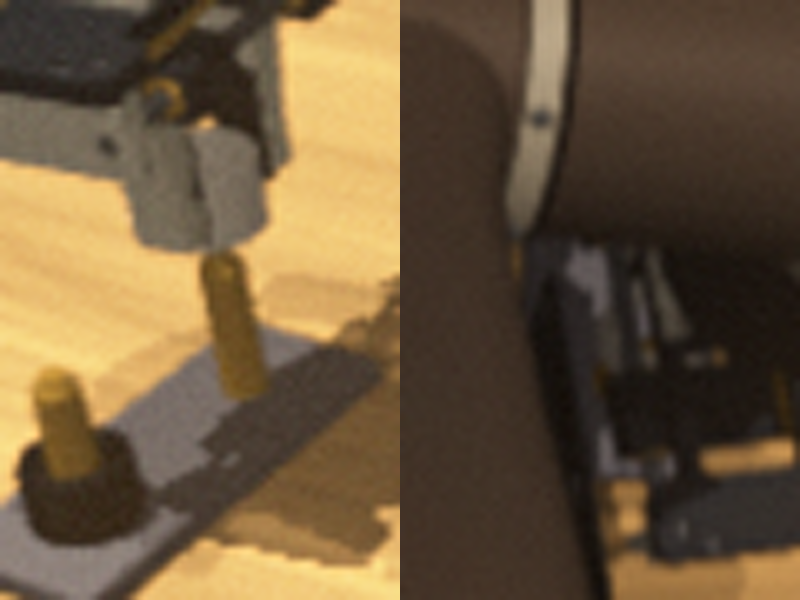

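The scene half shows the collar just above the empty post, with the tip at crop (222,258) and the collar's axis at about crop 211. They line up sideways. In the top half the arm hides it.

```bash
python3 -c "
from h import *
for uv,z in (((198.3,198.7),.074),((201.7,217.8),.012),((200.9,218.3),.012)): print('s',at('scene',uv,z))
print('t',at('top',(461.7,245),.012),at('top',(467.6,243.6),.074))
print('collar now',at('scene',(196.65,188.5),.105),at('scene',(197.4,192.2),.090))"
```

```text
s [ 0.51064054 -0.25881397]
s [ 0.50660474 -0.26437022]
s [ 0.50928501 -0.26489909]
t [ 0.51316204 -0.26392447] [ 0.50702182 -0.26370356]
collar now [ 0.51219664 -0.25593316] [ 0.50656643 -0.26113463]
```

{"api": "arm_command", "payload": {"commands": [{"tx": 0.011,"ty": 0.009,"tz": 0,"twist": 0},{"tx": 0.011,"ty": 0.009,"tz": 0.02,"twist": 0},{"tx": 0.011,"ty": 0.009,"tz": 0.04,"twist": 0},{"tx": 0.011,"ty": 0.009,"tz": 0.06,"twist": 0},{"tx": 0.011,"ty": 0.009,"tz": 0.08,"twist": 0},{"tx": 0.011,"ty": 0.009,"tz": 0.1,"twist": 0},{"tx": 0.011,"ty": 0.009,"tz": 0.12,"twist": 0},{"tx": 0.011,"ty": 0.009,"tz": 0.12,"twist": 0}]}}

```text
t: 7.25
eef_pos: [0.508, -0.2579, 0.0849]
ee_rot: [3.14, 0.001, -1.47]
force: [-0.2, 0.7, 0.1]
width: 0.0411
gripper_force: 15.0
```

{"api": "arm_command", "payload": {"commands": [{"tx": 0,"ty": 0,"tz": 0.02,"twist": 0},{"tx": 0,"ty": 0,"tz": 0.045,"twist": 0},{"tx": 0,"ty": 0,"tz": 0.07,"twist": 0},{"tx": 0,"ty": 0,"tz": 0.1,"twist": 0},{"tx": 0,"ty": 0,"tz": 0.12,"twist": 0},{"tx": 0,"ty": 0,"tz": 0.14,"twist": 0},{"tx": 0,"ty": 0,"tz": 0.155,"twist": 0},{"tx": 0,"ty": 0,"tz": 0.155,"twist": 0}]}}

```text
t: 7.92
eef_pos: [0.5083, -0.258, 0.0465]
ee_rot: [3.14, 0.001, -1.47]
force: [-3.1, -3.0, -1.9]
width: 0.0409
gripper_force: 15.0
```

```bash
python3 -c "
from h import *
s=get_state();print(s['force'],s['eef_pos'])
a=grab_frame('scene')
cv2.imwrite('pics/c5.png',cv2.resize(a[170:245,150:250,::-1],(800,600),interpolation=2))"
```

```text
[-3.07220606 -2.98208642 -1.87729053] [ 0.50825097 -0.25795209  0.04646685]
```

View pics/c5.png

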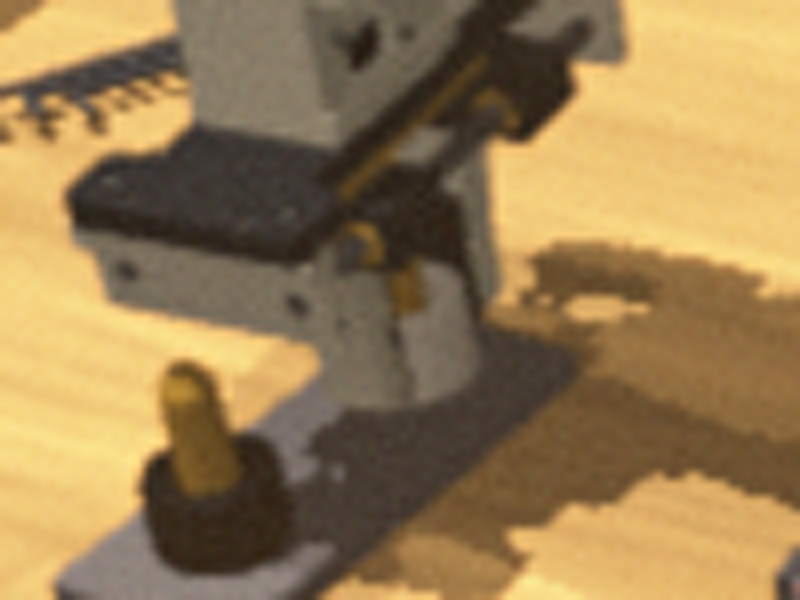

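The collar encircles the post, whose tip shows at crop (408,290), and it sits close to the base. I'll lower it to contact and release.

{"api": "arm_command", "payload": {"commands": [{"tx": 0.005,"ty": 0.005,"tz": 0.01,"twist": 0},{"tx": 0.005,"ty": 0.005,"tz": 0.018,"twist": 0},{"tx": 0.005,"ty": 0.005,"tz": 0.026,"twist": 0},{"tx": 0.005,"ty": 0.005,"tz": 0.026,"twist": 0},{"tx": 0.005,"ty": 0.005,"tz": 0.026,"twist": 0},{"tx": 0.005,"ty": 0.005,"tz": 0.026,"twist": 0},{"tx": 0.005,"ty": 0.005,"tz": 0.026,"twist": 0},{"tx": 0.005,"ty": 0.005,"tz": 0.026,"twist": 0}]}}

```text
t: 8.63
eef_pos: [0.5079, -0.2594, 0.0413]
ee_rot: [-3.141, -0.0, -1.47]
force: [-0.6, -0.5, -1.1]
width: 0.0411
gripper_force: 15.0
```

{"api": "arm_command", "payload": {"commands": [{"tx": 0,"ty": 0,"tz": 0.006,"twist": 0},{"tx": 0,"ty": 0,"tz": 0.006,"twist": 0},{"tx": 0,"ty": 0,"tz": 0.006,"twist": 0},{"tx": 0,"ty": 0,"tz": 0.006,"twist": 0},{"tx": 0,"ty": 0,"tz": 0.006,"twist": 0},{"tx": 0,"ty": 0,"tz": 0.006,"twist": 0},{"tx": 0,"ty": 0,"tz": 0.006,"twist": 0},{"tx": 0,"ty": 0,"tz": 0.006,"twist": 0}], "claw": 0.68}}

```text
t: 9.3
eef_pos: [0.5077, -0.2594, 0.0396]
ee_rot: [-3.142, -0.0, -1.47]
force: [-0.6, 0.0, 0.5]
width: 0.0595
gripper_force: 0.0
```

{"api": "arm_command", "payload": {"commands": [{"tx": 0,"ty": 0,"tz": 0,"twist": 0},{"tx": 0,"ty": 0,"tz": 0,"twist": 0},{"tx": 0,"ty": 0,"tz": -0.1,"twist": 0},{"tx": 0,"ty": 0,"tz": -0.2,"twist": 0},{"tx": 0,"ty": 0,"tz": -0.3,"twist": 0},{"tx": 0,"ty": 0,"tz": -0.4,"twist": 0},{"tx": 0,"ty": 0,"tz": -0.44,"twist": 0},{"tx": 0,"ty": 0,"tz": -0.44,"twist": 0}]}}

```text
t: 9.97
eef_pos: [0.5093, -0.2598, 0.1527]
ee_rot: [-3.137, -0.002, -1.47]
force: [0.1, -0.5, 0.2]
width: 0.0594
gripper_force: 0.0
```

```bash
python3 -c "
from h import *
a=grab_frame('scene')
cv2.imwrite('pics/c6.png',cv2.resize(a[170:245,150:250,::-1],(800,600),interpolation=2))
go(.531,-.0555,.15,-2.456)"
```

```text
from [ 0.5083 -0.2595  0.1508] -1.4702 tx ty tz [-0.8028 -0.1722  0.0033] twist 0.3138
```

View pics/c6.png

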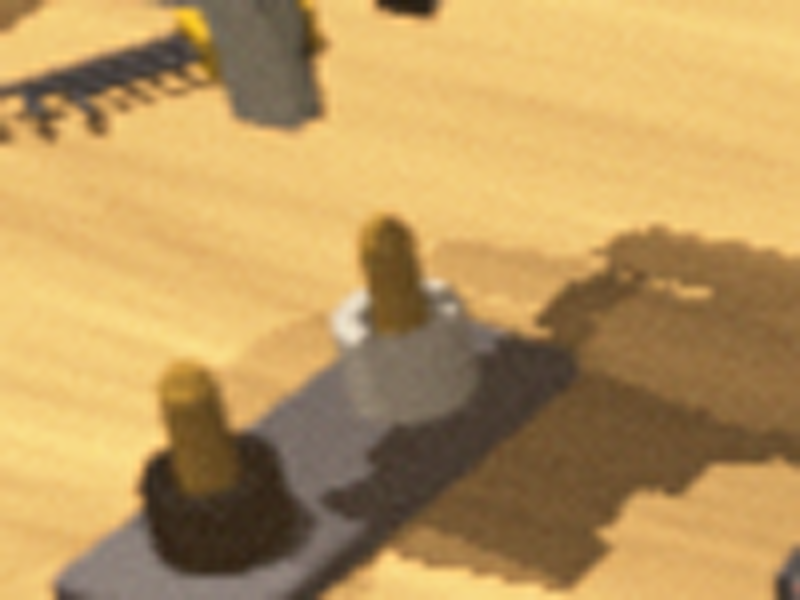

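The collar stands upright on the base around the empty post, at crop (405,360). Next is the tab.

{"api": "arm_command", "payload": {"commands": [{"tx": -0.8,"ty": -0.172,"tz": 0,"twist": 0.314},{"tx": -0.8,"ty": -0.172,"tz": 0,"twist": 0.314},{"tx": -0.8,"ty": -0.172,"tz": 0,"twist": 0.314},{"tx": -0.8,"ty": -0.172,"tz": 0,"twist": 0.314},{"tx": -0.8,"ty": -0.172,"tz": 0,"twist": 0.314},{"tx": -0.8,"ty": -0.172,"tz": 0,"twist": 0.314},{"tx": -0.8,"ty": -0.172,"tz": 0,"twist": 0.314},{"tx": -0.8,"ty": -0.172,"tz": 0,"twist": 0.314}], "claw": 0.5}}

```text
t: 10.68
eef_pos: [0.5297, -0.0546, 0.1481]
ee_rot: [3.14, -0.002, -2.408]
force: [0.3, 0.1, -0.7]
width: 0.0437
gripper_force: 0.0
```

{"api": "arm_command", "payload": {"commands": [{"tx": 0,"ty": 0,"tz": 0,"twist": 0},{"tx": 0,"ty": 0,"tz": 0.1,"twist": 0},{"tx": 0,"ty": 0,"tz": 0.16,"twist": 0},{"tx": 0,"ty": 0,"tz": 0.16,"twist": 0},{"tx": 0,"ty": 0,"tz": 0.16,"twist": 0},{"tx": 0,"ty": 0,"tz": 0.16,"twist": 0},{"tx": 0,"ty": 0,"tz": 0.16,"twist": 0},{"tx": 0,"ty": 0,"tz": 0.16,"twist": 0}]}}

```text
t: 11.35
eef_pos: [0.5309, -0.0562, 0.1105]
ee_rot: [-3.141, 0.001, -2.403]
force: [-0.4, -0.1, 0.1]
width: 0.0436
gripper_force: 0.0
```

```bash
python3 -c "
from h import *
a=grab_frame('scene')
cv2.imwrite('pics/c7.png',cv2.resize(a[170:290,210:370,::-1],(800,600),interpolation=2))
go(.531,-.0555,.068,-2.456)"
```

```text
from [ 0.5308 -0.0561  0.1104] -2.4035 tx ty tz [-0.0022  0.0014  0.1697] twist 0.0167
```

View pics/c7.png

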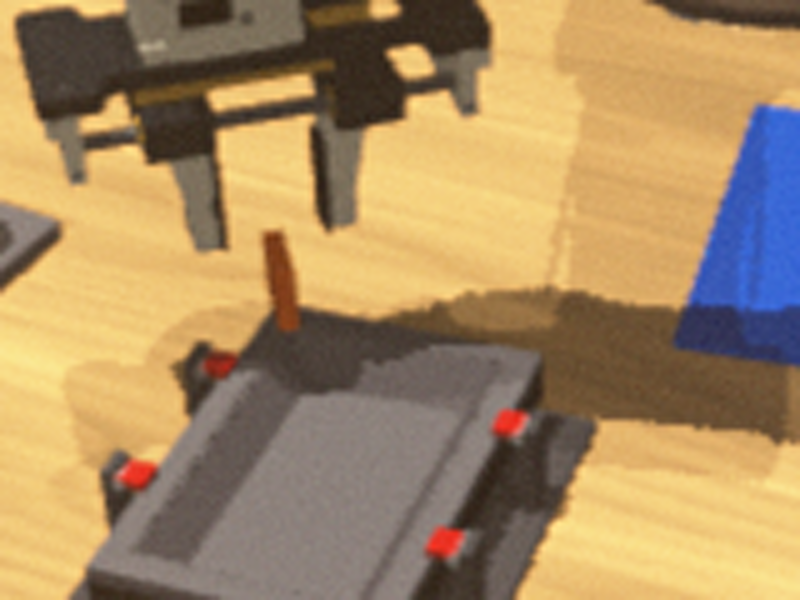

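The tab at crop (273,235) is centred between the fingers at (210,240) and (340,220). I'll go down, then close at moderate force.

{"api": "arm_command", "payload": {"commands": [{"tx": 0,"ty": 0,"tz": 0.06,"twist": 0.016},{"tx": 0,"ty": 0,"tz": 0.12,"twist": 0.016},{"tx": 0,"ty": 0,"tz": 0.165,"twist": 0.016},{"tx": 0,"ty": 0,"tz": 0.165,"twist": 0.016},{"tx": 0,"ty": 0,"tz": 0.165,"twist": 0.016},{"tx": 0,"ty": 0,"tz": 0.165,"twist": 0.016},{"tx": 0,"ty": 0,"tz": 0.165,"twist": 0.016},{"tx": 0,"ty": 0,"tz": 0.165,"twist": 0.016}]}}

```text
t: 12.07
eef_pos: [0.5309, -0.056, 0.0692]
ee_rot: [-3.141, 0.001, -2.454]
force: [0.2, -0.2, 0.2]
width: 0.0437
gripper_force: 0.0
```

{"api": "arm_command", "payload": {"commands": [{"tx": 0,"ty": 0,"tz": 0,"twist": 0},{"tx": 0,"ty": 0,"tz": 0,"twist": 0},{"tx": 0,"ty": 0,"tz": 0,"twist": 0},{"tx": 0,"ty": 0,"tz": 0,"twist": 0},{"tx": 0,"ty": 0,"tz": 0,"twist": 0},{"tx": 0,"ty": 0,"tz": 0,"twist": 0},{"tx": 0,"ty": 0,"tz": 0,"twist": 0},{"tx": 0,"ty": 0,"tz": 0,"twist": 0}], "claw": 0, "grip_force": 25}}

```text
t: 12.73
eef_pos: [0.5303, -0.0561, 0.0684]
ee_rot: [3.141, -0.0, -2.454]
force: [-0.4, 0.7, 1.2]
width: 0.01
gripper_force: 25.0
```

{"api": "arm_command", "payload": {"commands": [{"tx": 0,"ty": 0,"tz": -0.008,"twist": 0},{"tx": -0.002,"ty": 0,"tz": -0.016,"twist": 0},{"tx": -0.003,"ty": 0,"tz": -0.024,"twist": 0},{"tx": -0.004,"ty": 0,"tz": -0.032,"twist": 0},{"tx": -0.005,"ty": 0,"tz": -0.04,"twist": 0},{"tx": -0.006,"ty": 0,"tz": -0.048,"twist": 0},{"tx": -0.007,"ty": 0,"tz": -0.056,"twist": 0},{"tx": -0.008,"ty": 0,"tz": -0.064,"twist": 0}]}}

```text
t: 13.4
eef_pos: [0.5316, -0.0555, 0.0848]
ee_rot: [-3.141, -0.001, -2.454]
force: [1.3, -3.3, -8.2]
width: 0.01
gripper_force: 25.0
```

```bash
python3 -c "
from h import *
s=get_state();print(s['force'],s['eef_pos'],s['width'])
a=grab_frame('scene')
cv2.imwrite('pics/c8.png',cv2.resize(a[190:325,210:390,::-1],(800,600),interpolation=2))"
```

```text
[ 1.28443706 -3.31907732 -8.20416784] [ 0.53161808 -0.05546066  0.08481289] 0.010021592322738105
```

View pics/c8.png

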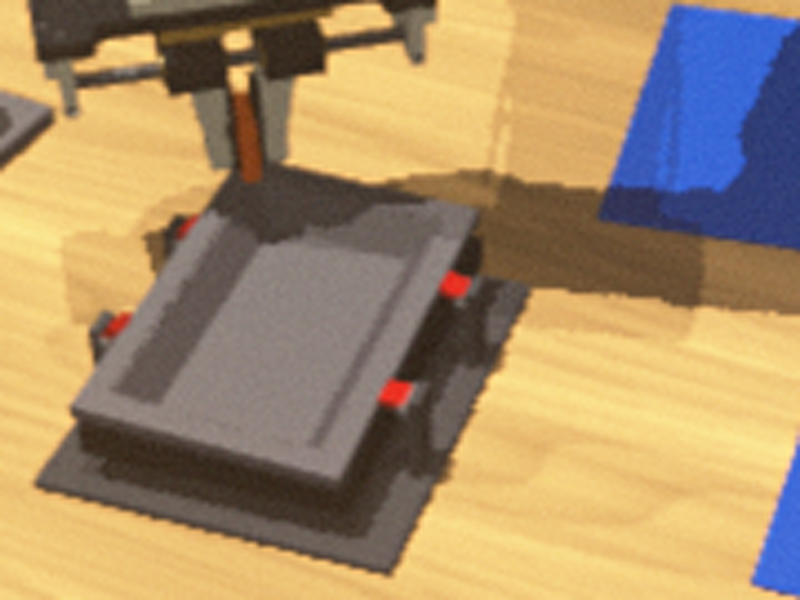

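The tab corner is up about 16 mm. The catches on the left side are off, and the far corner at crop (335,475) is still down. I'll keep peeling about the far corner.

{"api": "arm_command", "payload": {"commands": [{"tx": 0,"ty": 0,"tz": -0.008,"twist": 0},{"tx": -0.004,"ty": 0,"tz": -0.024,"twist": 0},{"tx": -0.008,"ty": 0,"tz": -0.04,"twist": 0},{"tx": -0.014,"ty": 0,"tz": -0.056,"twist": 0},{"tx": -0.019,"ty": 0,"tz": -0.07,"twist": 0},{"tx": -0.024,"ty": 0,"tz": -0.084,"twist": 0},{"tx": -0.03,"ty": 0,"tz": -0.098,"twist": 0},{"tx": -0.035,"ty": 0,"tz": -0.112,"twist": 0}]}}

```text
t: 14.12
eef_pos: [0.5386, -0.0497, 0.1133]
ee_rot: [-3.141, -0.001, -2.454]
force: [-2.3, -5.5, -0.8]
width: 0.0098
gripper_force: 25.0
```

```bash
python3 -c "
from h import *
s=get_state();print(s['force'],s['eef_pos'],s['width'])
a=grab_frame('scene')
cv2.imwrite('pics/c9.png',cv2.resize(a[190:325,210:390,::-1],(800,600),interpolation=2))"
```

```text
[-2.27433574 -5.47449032 -0.77860976] [ 0.53857266 -0.04971874  0.11330538] 0.009812258873920296
```

View pics/c9.png

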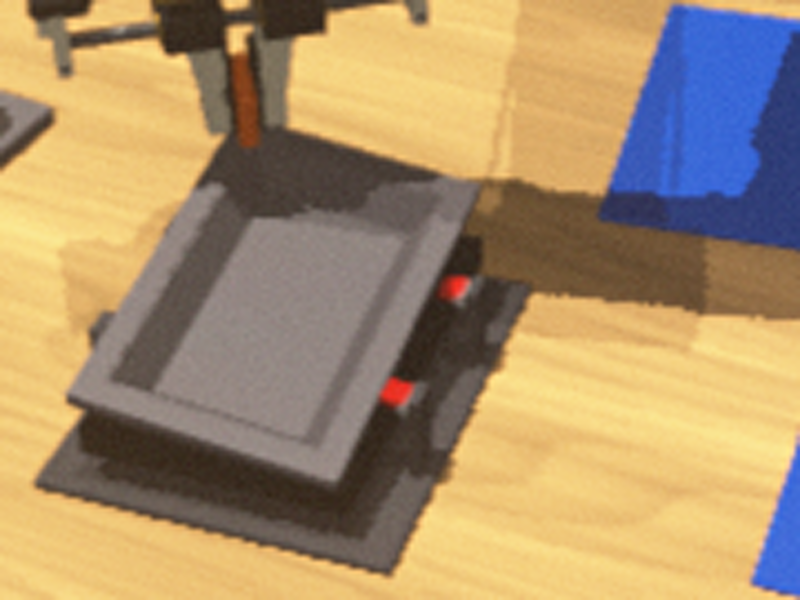

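The tab corner is up about 44 mm. Only the catches on the right-hand long side remain near the rim, so I'll grip harder and lift with a slight yield away from them.

{"api": "arm_command", "payload": {"commands": [{"tx": 0,"ty": 0,"tz": 0,"twist": 0},{"tx": 0,"ty": 0,"tz": 0,"twist": 0},{"tx": 0.005,"ty": -0.006,"tz": -0.02,"twist": 0},{"tx": 0.01,"ty": -0.012,"tz": -0.05,"twist": 0},{"tx": 0.01,"ty": -0.012,"tz": -0.08,"twist": 0},{"tx": 0.01,"ty": -0.012,"tz": -0.11,"twist": 0},{"tx": 0.01,"ty": -0.012,"tz": -0.15,"twist": 0},{"tx": 0.01,"ty": -0.012,"tz": -0.2,"twist": 0}], "grip_force": 60}}

```text
t: 14.83
eef_pos: [0.5386, -0.0531, 0.1634]
ee_rot: [3.141, 0.0, -2.454]
force: [0.5, -0.1, -2.0]
width: 0.0097
gripper_force: 60.0
```

{"api": "arm_command", "payload": {"commands": [{"tx": 0,"ty": 0,"tz": -0.08,"twist": 0},{"tx": 0,"ty": 0,"tz": -0.16,"twist": 0},{"tx": 0,"ty": 0,"tz": -0.24,"twist": 0},{"tx": 0,"ty": 0,"tz": -0.32,"twist": 0},{"tx": 0,"ty": 0,"tz": -0.32,"twist": 0},{"tx": 0,"ty": 0,"tz": -0.32,"twist": 0},{"tx": 0,"ty": 0,"tz": -0.32,"twist": 0},{"tx": 0,"ty": 0,"tz": -0.32,"twist": 0}]}}

```text
t: 15.5
eef_pos: [0.538, -0.0532, 0.2415]
ee_rot: [3.141, -0.001, -2.454]
force: [-0.9, 0.7, -1.2]
width: 0.0099
gripper_force: 60.0
```

```bash
python3 -c "
from h import *
s=get_state();print(s['force'],s['moment'],s['eef_pos'],s['width'])
a=grab_frame('scene')
cv2.imwrite('pics/c10.png',cv2.resize(a[100:340,190:510,::-1],(800,600),interpolation=2))"
```

```text
[-0.9174253   0.72431852 -1.21476664] [-0.01910238  0.05861421  0.00887758] [ 0.53799016 -0.05319465  0.2415287 ] 0.009894648613586722
```

View pics/c10.png

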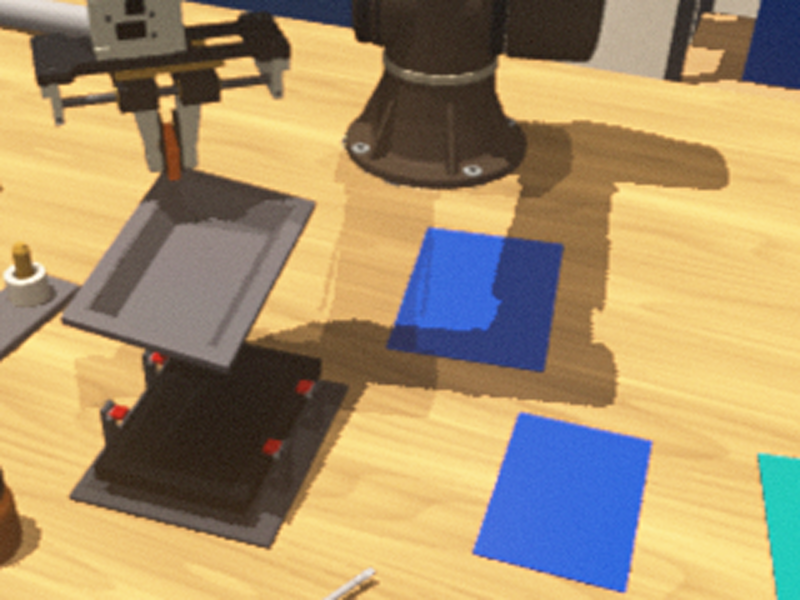

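The tray is free, tilted down toward its far corner at crop (230,365). The black tray and the catches are still in place, and the collar is on its post at crop (27,280). That makes 12 pictures viewed, two over the limit, so I'll use numbers only from here. Next I carry the tray over to the mat and level it by touching down lightly there.

```bash
python3 -c "
from h import *
go(.4725,.246,.2415,-2.454)
print(at('top',(292,181),.005),[ (x['uv'],x['score']) for x in spot_point('screwdriver','top')] if grab_frame('top') is not None else 0)"
```

```text
from [ 0.5381 -0.0532  0.2414] -2.4543 tx ty tz [-5.5670e-01  1.0916e+00 -2.0000e-04] twist -0.0001
[0.70744534 0.19822522] [([307.0, 153.0], 0.86)]
```

{"api": "arm_command", "payload": {"commands": [{"tx": -0.02,"ty": 0.04,"tz": 0,"twist": 0},{"tx": -0.06,"ty": 0.12,"tz": 0,"twist": 0},{"tx": -0.11,"ty": 0.22,"tz": 0,"twist": 0},{"tx": -0.17,"ty": 0.33,"tz": 0,"twist": 0},{"tx": -0.22,"ty": 0.44,"tz": 0,"twist": 0},{"tx": -0.28,"ty": 0.55,"tz": 0,"twist": 0},{"tx": -0.33,"ty": 0.65,"tz": 0,"twist": 0},{"tx": -0.38,"ty": 0.75,"tz": 0,"twist": 0}]}}

```text
t: 16.32
eef_pos: [0.4922, 0.1537, 0.2421]
ee_rot: [3.141, -0.0, -2.454]
force: [1.7, 0.3, -1.8]
width: 0.0096
gripper_force: 60.0
```

{"api": "arm_command", "payload": {"commands": [{"tx": -0.05,"ty": 0.1,"tz": 0,"twist": 0},{"tx": -0.09,"ty": 0.18,"tz": 0,"twist": 0},{"tx": -0.13,"ty": 0.25,"tz": 0,"twist": 0},{"tx": -0.16,"ty": 0.31,"tz": 0,"twist": 0},{"tx": -0.177,"ty": 0.34,"tz": 0,"twist": 0},{"tx": -0.177,"ty": 0.34,"tz": 0.05,"twist": 0},{"tx": -0.177,"ty": 0.34,"tz": 0.12,"twist": 0},{"tx": -0.177,"ty": 0.34,"tz": 0.2,"twist": 0}]}}

```text
t: 16.98
eef_pos: [0.4734, 0.2464, 0.1923]
ee_rot: [3.141, 0.002, -2.454]
force: [-1.0, 0.3, -3.2]
width: 0.0095
gripper_force: 60.0
```

{"api": "arm_command", "payload": {"commands": [{"tx": 0,"ty": 0,"tz": 0.06,"twist": 0},{"tx": 0,"ty": 0,"tz": 0.12,"twist": 0},{"tx": 0,"ty": 0,"tz": 0.18,"twist": 0},{"tx": 0,"ty": 0,"tz": 0.24,"twist": 0},{"tx": 0,"ty": 0,"tz": 0.28,"twist": 0},{"tx": 0,"ty": 0,"tz": 0.32,"twist": 0},{"tx": 0,"ty": 0,"tz": 0.36,"twist": 0},{"tx": 0,"ty": 0,"tz": 0.39,"twist": 0}]}}

```text
t: 17.65
eef_pos: [0.4733, 0.2457, 0.094]
ee_rot: [-3.142, -0.0, -2.454]
force: [-0.0, 0.5, -2.0]
width: 0.0097
gripper_force: 60.0
```

{"api": "arm_command", "payload": {"commands": [{"tx": 0,"ty": 0,"tz": 0.02,"twist": 0},{"tx": 0,"ty": 0,"tz": 0.04,"twist": 0},{"tx": 0,"ty": 0,"tz": 0.06,"twist": 0},{"tx": 0,"ty": 0,"tz": 0.08,"twist": 0},{"tx": 0,"ty": 0,"tz": 0.1,"twist": 0},{"tx": 0,"ty": 0,"tz": 0.12,"twist": 0},{"tx": 0,"ty": 0,"tz": 0.14,"twist": 0},{"tx": 0,"ty": 0,"tz": 0.15,"twist": 0}], "grip_force": 35}}

```text
t: 18.32
eef_pos: [0.4732, 0.2456, 0.0567]
ee_rot: [3.142, -0.001, -2.454]
force: [-2.7, -2.4, 2.7]
width: 0.0097
gripper_force: 35.0
```

{"api": "arm_command", "payload": {"commands": [{"tx": 0,"ty": 0,"tz": 0.004,"twist": 0},{"tx": 0,"ty": 0,"tz": 0.008,"twist": 0},{"tx": 0,"ty": 0,"tz": 0.01,"twist": 0},{"tx": 0,"ty": 0,"tz": 0.012,"twist": 0},{"tx": 0,"ty": 0,"tz": 0.014,"twist": 0},{"tx": 0,"ty": 0,"tz": 0.016,"twist": 0},{"tx": 0,"ty": 0,"tz": 0.016,"twist": 0},{"tx": 0,"ty": 0,"tz": 0.016,"twist": 0}]}}

```text
t: 18.98
eef_pos: [0.4735, 0.2458, 0.0535]
ee_rot: [3.142, 0.0, -2.454]
force: [-2.0, -0.7, 2.6]
width: 0.0093
gripper_force: 35.0
```

{"api": "arm_command", "payload": {"commands": [{"tx": 0,"ty": 0,"tz": 0.003,"twist": 0},{"tx": 0,"ty": 0,"tz": 0.006,"twist": 0},{"tx": 0,"ty": 0,"tz": 0.009,"twist": 0},{"tx": 0,"ty": 0,"tz": 0.012,"twist": 0},{"tx": 0,"ty": 0,"tz": 0.014,"twist": 0},{"tx": 0,"ty": 0,"tz": 0.014,"twist": 0},{"tx": 0,"ty": 0,"tz": 0.014,"twist": 0},{"tx": 0,"ty": 0,"tz": 0.014,"twist": 0}]}}

```text
t: 19.65
eef_pos: [0.4733, 0.2457, 0.05]
ee_rot: [-3.142, -0.0, -2.454]
force: [-2.6, -2.7, 6.6]
width: 0.0099
gripper_force: 35.0
```

Contact force is rising at the expected flat height, so I'll grip firmly and lift.

{"api": "arm_command", "payload": {"commands": [{"tx": 0,"ty": 0,"tz": 0,"twist": 0},{"tx": 0,"ty": 0,"tz": 0,"twist": 0},{"tx": 0,"ty": 0,"tz": 0,"twist": 0},{"tx": 0,"ty": 0,"tz": -0.02,"twist": 0},{"tx": 0,"ty": 0,"tz": -0.06,"twist": 0},{"tx": 0,"ty": 0,"tz": -0.12,"twist": 0},{"tx": 0,"ty": 0,"tz": -0.19,"twist": 0},{"tx": 0,"ty": 0,"tz": -0.27,"twist": 0}], "grip_force": 60}}

```text
t: 20.32
eef_pos: [0.473, 0.2455, 0.118]
ee_rot: [-3.142, -0.001, -2.454]
force: [0.4, 0.0, -1.9]
width: 0.0099
gripper_force: 60.0
```

{"api": "arm_command", "payload": {"commands": [{"tx": 0,"ty": 0,"tz": -0.07,"twist": 0},{"tx": 0,"ty": 0,"tz": -0.14,"twist": 0},{"tx": 0,"ty": 0,"tz": -0.2,"twist": 0},{"tx": 0,"ty": 0,"tz": -0.25,"twist": 0},{"tx": 0,"ty": 0,"tz": -0.29,"twist": 0},{"tx": 0,"ty": 0,"tz": -0.31,"twist": 0},{"tx": 0,"ty": 0,"tz": -0.31,"twist": 0},{"tx": 0,"ty": 0,"tz": -0.31,"twist": 0}]}}

```text
t: 20.98
eef_pos: [0.4732, 0.2457, 0.1946]
ee_rot: [3.141, -0.0, -2.454]
force: [-0.0, -1.1, -2.5]
width: 0.01
gripper_force: 60.0
```

{"api": "arm_command", "payload": {"commands": [{"tx": 0,"ty": 0,"tz": 0,"twist": 0},{"tx": 0,"ty": 0,"tz": 0,"twist": 0},{"tx": 0,"ty": 0,"tz": 0,"twist": 0},{"tx": 0,"ty": 0,"tz": 0,"twist": 0},{"tx": 0,"ty": 0,"tz": 0,"twist": 0},{"tx": 0,"ty": 0,"tz": 0,"twist": 0},{"tx": 0,"ty": 0,"tz": 0,"twist": 0},{"tx": 0,"ty": 0,"tz": 0,"twist": 0}]}}

```text
t: 21.65
eef_pos: [0.4734, 0.2458, 0.1948]
ee_rot: [3.142, -0.0, -2.454]
force: [0.0, -0.3, -1.4]
width: 0.0095
gripper_force: 60.0
```

```bash
python3 -c "
from h import *
p=get_state()['eef_pos'];print(p,get_state()['force'])
a=grab_frame('scene');b=grab_frame('top')
y=-2.454+np.pi-.5906
for th in (0,.1,.2,.3):
    d=np.array([np.cos(y+.5906),np.sin(y+.5906),0]);n=np.array([-d[1],d[0],0])
    far=p+np.cos(th)*d*.214+np.array([0,0,-.022-.214*np.sin(th)])-d*.022*np.sin(th)
    orig=p+d*.108+np.array([0,0,-.046-.108*np.sin(th)]);
    print(th,'far top corner',proj('scene',far),'far under',proj('scene',far-[0,0,.008]),'origin',orig.round(3),proj('scene',orig),proj('top',orig))
for c in K:
  for q in ('tray_far','tray','collar','free_post'): print(c,q,[(np.round(x['uv'],1).tolist(),round(x['score'],2)) for x in spot_point(q,c)[:2]])
r=regions_of('tray','scene')
for x in r[:2]:
  m=x['region'];k=cv2.approxPolyDP(max(cv2.findContours(m.astype(np.uint8),0,2)[0],key=cv2.contourArea),4,True);print(x['score'],x['rect'],k[:,0].tolist())
"
```

```text
[0.47338373 0.24575668 0.19484082] [ 0.0129371  -0.3277827  -1.39835703]
0 far top corner [[458.00317033 269.6010737 ]] far under [[457.12263793 273.18336313]] origin [0.557 0.314 0.149] [[427.13761264 242.87973225]] [[243.09470543 224.55496198]]
0.1 far top corner [[454.71136481 277.7920848 ]] far under [[453.87040019 281.24713864]] origin [0.557 0.314 0.138] [[426.33382266 247.34912331]] [[243.71402982 225.38266838]]
0.2 far top corner [[450.97516997 284.74430453]] far under [[450.17655443 288.07863634]] origin [0.557 0.314 0.127] [[425.55043812 251.70505202]] [[244.31791243 226.18973735]]
0.3 far top corner [[446.87985757 290.43367491]] far under [[446.12525835 293.65491086]] origin [0.557 0.314 0.117] [[424.7944567  255.90860851]] [[244.90093389 226.96892609]]
scene tray_far [([452.9, 275.3], 0.89)]
scene tray [([427.4, 244.2], 0.77)]
scene collar [([198.2, 218.4], 0.6), ([143.7, 287.3], 0.21)]
scene free_post [([203.7, 217.2], 0.77), ([413.6, 299.1], 0.16)]
top tray_far []
top tray []
top collar [([462.4, 245.5], 0.46)]
top free_post [([463.7, 243.3], 0.65), ([395.0, 146.9], 0.64)]
0.77 [379.9, 188.7, 467.9, 280.5] [[408, 189], [382, 259], [459, 276], [466, 213], [414, 203]]
```

```bash
python3 -c "
from station import *
print(job_done())"
```

```text
the job is handed in; nothing more can be done
None
```

The job is handed in (no verdict came back): the white collar is on the empty post, the top tray was peeled tab corner first, and it is held by its tab, tilted by an estimated 0.1 rad at most, about 15 cm above the smaller blue mat; I touched it down on the mat to level it and viewed 12 pictures, two over the limit of 10.

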